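Put the ink tins away on the print bench

TASK

Put the four metal ink tins away: set the large round, the medium round and the oblong tin each upright and flat inside the blue tray made for its shape and size, and stand the small round tin upright on the middle of the large round tin's lid. Let go of everything, and leave the glass jar, the spirit bottle and the brush pot standing where they are.

Things in the scene. Friction and masses are not known exactly. Their poses are not given: they have to be found in the camera images.
- tin_large: Large round metal ink tin, paper label, flat lid: diameter 66, height 48. Rigid, closed, loose, stands upright, 0.18 to 0.37 kg. (Sizes in mm.) Origin: centre of its underside; z up. Grip it across its sides from above.
- tin_medium: Medium round metal ink tin, paper label: diameter 46, height 48, loose, upright, 0.1 to 0.2 kg. (Sizes in mm.) Origin: centre of its underside; z up. 
- tin_small: Small round metal ink tin, paper label: diameter 32, height 34, loose, upright, 0.04 to 0.09 kg. (Sizes in mm.) Origin: centre of its underside; z up. 
- tin_oblong: Oblong metal ink tin, paper label: 44 along its x, 80 along its y, height 60, loose, upright, 0.17 to 0.35 kg; only the 44 mm width (closing along its x) suits a gripper. (Sizes in mm.) Origin: centre of its underside; z up. 
- tray_large: Large round blue tray, fixed, for the large round tin: outer diameter 94, inner 88, floor 3 thick, rim 10 high in all. (Sizes in mm.) Origin: centre of its underside; z up. 
- tray_medium: Smaller round blue tray, fixed, for the medium round tin: outer diameter 72, inner 66, floor 3 thick, rim 10 high in all. (Sizes in mm.) Origin: centre of its underside; z up. 
- tray_oblong: Oblong blue tray, fixed, for the oblong tin: outer 72 along its x and 108 along its y, walls 3, floor 3 thick, rim 10 high in all; the tin's long side (y) lies along the tray's y, either way round. (Sizes in mm.) Origin: centre of its underside; z up. 
- glass_jar: Bystander, standing among the tins: amber glass jar with a white lid, diameter 56, height 72, loose. (Sizes in mm.) Origin: centre of its underside; z up. 
- spirit_bottle: Bystander: tall black bottle with a red label and an orange cap, diameter 72, height 190, loose, at one side of the work. (Sizes in mm.) Origin: centre of its underside; z up. 
- brush_pot: Bystander: white pot with three brushes standing in it, diameter 76, pot height 95, brush tips at about 178, loose, at the other side of the work. (Sizes in mm.) Origin: centre of its underside; z up. 
Things that resemble listed ones, but are neither listed nor needed, are in the scene too. Leave any yellow look-alike of the tin_oblong alone.

How it is judged:
By the outcome, as a careful person would: the job done as asked, in the order asked, and still so for the second after the job is handed in, with the robot touching nothing.
It also fails if it takes over 102 s, if anything falls off the work surface, if the arm or the gripper's body presses on something with over 40 N, if the wrist force passes 120 N, or if a joint passes its speed limit or range.

ROBOT

A 6-joint arm with a two-finger parallel gripper is mounted at the origin on the work surface. World frame = base frame: x ahead of the robot, y to its left, z up, the work surface at z = 0. Lengths are in m, angles in degrees, forces in N, time in s.
With the tool pointing down it reaches from about 0.4 to 0.825 m from the base axis. Payload 7 kg.
Tool frame: the origin (TCP) lies midway between the tips of the shut fingers; the grasp point (between the pads) lies 19 mm behind it (ctrl.hold_point_z is the distance from the TCP to the grasp point, in m); z points along the fingers, y is the line along which they close (so a half turn about z gives the same grasp; the last joint's range is limited). The gripper opens to 88 mm and grips with 3 to 60 N. Pads are 19 mm wide; open, the fingers measure 130 mm over their backs; the gripper's body (78 mm by 193 mm) begins 47 mm behind the grasp point.
Start: joints at [-50.415, 20.546, 0.682, 0, -70.136, -16.507], TCP at [0.265, -0.621, 0.227] pointing down, gripper open.
Joint ranges: [-176.03, 176.03], [-82.01, 121.73], [-58.28, 71.71], [-173.87, 95.51], [-174.79, -0.11], [-173.66, 173.66]. Speed limits (degrees/s): [136.94, 136.94, 172.46, 180, 180, 180].

INTERFACE

Orientations are given as [roll, pitch, yaw] about the fixed x, y, z axes, in that order (R = Rz(yaw) Ry(pitch) Rx(roll)).
In Python, from plant import ctrl gives the robot as it stands.
- The arm moves only by the tool apply_moves, never from a script. Its argument "deltas" is a list of rows, each an object with "fingers": the finger opening in mm, from 0 to 87.6; "delta_pos": the shift along the tool's x, y, z in mm, a list of three; "angular": the turn, a rotation vector about the tool's x, y, z in degrees, a list of three. A call has 1 to 10 rows; each row is the pose to reach, as a shift and turn from the pose commanded when the call began, along the tool's axes at that moment; what a row does not reach only later rows make up. A row lasts 1/10 s, in which the tool goes at most 50 mm and 8.59 degrees, less where a joint would pass 70% of its speed; a pose out of reach is approached as far as the arm can. A call with a gripper value outside its range is refused whole. The fingers move at their own pace and stop on an object; the grip force is fixed at half the most. Time passes only in rows, so rows that repeat a pose let the fingers close. It gives the time, the measured TCP pose, the force, the opening and the grip force at its end, in the units of the state.
- ctrl.get_obs(): the state, without advancing time (a new reading comes with each control period).
- ctrl.snapshot(name): name is "scene" or "top"; returns the picture (400x640x3 uint8, red, green, blue); there is no depth.
- ctrl.camera_params(name): a dict with "fx", "fy", "cx", "cy" (pixels), "dist_coeffs" ([k1, k2, p1, p2, k3] as OpenCV has them; the pictures are not rectified), "cam_to_world" (4x4, takes a point from camera to world coordinates). Camera axes: x right, y up, looking along -z (the intrinsics and any distortion apply to the point x, -y, -z); pixel columns grow to the right and rows downward; lengths in m; the calibration is good to about 2 mm. A picture is of the moment at which its call begins. camera_params takes no time and is no camera call.
- ctrl.close_job(): hands the job in; it is judged then, once.
The state is a dict: "clock": time; "joint_pos": joint angles; "qvel": joint speeds; "tau": joint torques, N m; "tool_pos": TCP position; "orientation": TCP orientation; "force": force on the tool from outside, world axes, zero at the start; "moment": the same for the moment, N m; "opening": finger opening in m; "gripper_force": force on a finger pad.
Only numpy, scipy, OpenCV 4.12 (cv2) and the standard library are available. Lean on these libraries where they do the work, as an engineer would, in place of code of your own. Each camera call takes 0.05 s, during which the arm holds its last target. There are 200 camera calls.

## Working session

There is one attempt and no reset: what is moved stays moved. The work goes in short steps, Python scripts to look and compute and a tool call to move; the robot and the scene stay as the last step left them, time stands still between calls to the robot, and variables do not carry over. Pictures are saved under pics/ and viewed, at most 14 in all, crops included, and the job is handed in when it is done.

Besides the shell and the picture viewer there is one more tool, called after ">>>" as name(argument=value, ...), one argument or row to a line, values as JSON. apply_moves: Moves the arm, as the interface text tells. Its arguments: {"type":"object","properties":{"deltas":{"type":"array"}},"required":["deltas"]}

```bash
ls; mkdir -p pics; python3 - <<'E'
from plant import ctrl
import cv2
for n in("scene","top"):
    im=ctrl.snapshot(n); cv2.imwrite(f"pics/{n}0.png",im[:,:,::-1]); p=ctrl.camera_params(n); print(n,p)
print(ctrl.get_obs())
E
```

```text
pics
scene {'fx': 401.73708325860486, 'fy': 401.73708325860486, 'cx': 310.77516734998727, 'cy': 203.7785955858113, 'dist_coeffs': array([-0.07022194,  0.        ,  0.        ,  0.        ,  0.        ]), 'cam_to_world': array([[-0.70958963, -0.47548492,  0.51999677,  1.03483528],
       [ 0.70441061, -0.46092095,  0.53977548,  0.64498472],
       [-0.0169777 ,  0.74931033,  0.66200135,  0.80217913],
       [ 0.        ,  0.        ,  0.        ,  1.        ]])}
top {'fx': 461.3497067205026, 'fy': 461.3497067205026, 'cx': 317.7424567059287, 'cy': 197.85673205775404, 'dist_coeffs': array([-0.02346006,  0.        ,  0.        ,  0.        ,  0.        ]), 'cam_to_world': array([[-0.00391669,  0.99268905, -0.12063629,  0.20414328],
       [-0.9999569 , -0.00287246,  0.00882864,  0.01981877],
       [ 0.00841757,  0.12066567,  0.99265751,  1.53450191],
       [ 0.        ,  0.        ,  0.        ,  1.        ]])}
{'clock': 0.1, 'joint_pos': array([-5.04129156e+01,  2.05874920e+01,  6.38311671e-01, -1.80710517e-02,
       -7.01358538e+01, -1.65067776e+01]), 'qvel': array([ 0.10097985, -0.07082699,  0.11632509,  0.02267026,  0.07841327,
        0.05993653]), 'tau': array([-1.14677619e-03, -5.84162092e+01,  2.93754226e+01,  7.01545671e+00,
        1.02279894e-02, -5.04412742e-05]), 'tool_pos': array([ 0.26441304, -0.62057185,  0.22570811]), 'orientation': array([ 1.79913643e+02, -7.87426766e-03, -1.56925840e+02]), 'force': array([ 1.43299037, -0.66913836,  0.6053629 ]), 'moment': array([0.01632083, 0.03832174, 0.0012055 ]), 'gripper_force': 0.0, 'opening': 0.08761065637606015}
```

View pics/scene0.png

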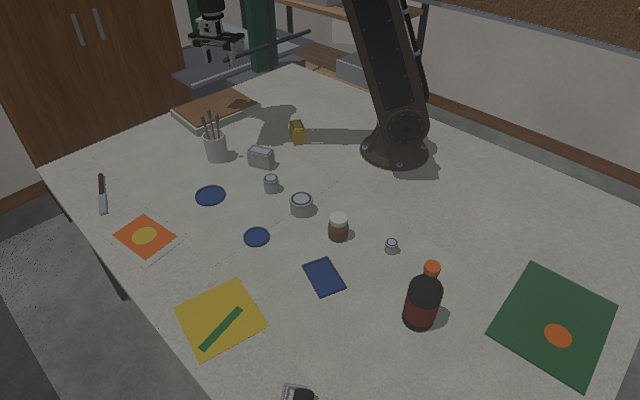

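View pics/top0.png

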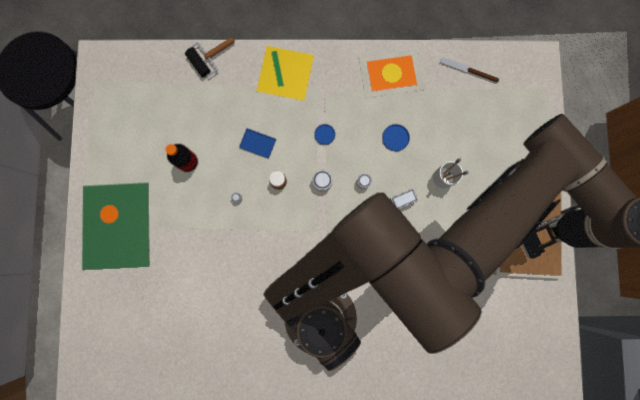

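The scene view shows:
- Tins: oblong silver (261,157), medium (271,184), large (301,204), small (391,245).
- Trays: large (210,195), medium (257,237), oblong (324,277).
- Bystanders: jar (338,226), bottle (422,300), pot (215,148).

In the top view the same tins are at (403,200), (364,182), (322,181) and (236,198), and the trays at (396,138), (325,134) and (258,143).

Possible confusions:
- Oblong tin: silver (261,157) or yellow look-alike (297,131). I choose silver.
- Large tin: (301,204), (271,184), or the jar (338,226).
- Small tin: (391,245) or (271,184).

I'll check sizes in one crop.

```bash
cat > h.py <<'E'
import numpy as np, cv2
from plant import ctrl
def ray(n,uv):
    p=ctrl.camera_params(n); K=np.array([[p['fx'],0,p['cx']],[0,p['fy'],p['cy']],[0,0,1]])
    q=cv2.undistortPoints(np.array(uv,float).reshape(-1,1,2),K,p['dist_coeffs'])[:,0]
    T=p['cam_to_world']; d=np.c_[q[:,0],-q[:,1],-np.ones(len(q))]@T[:3,:3].T
    return T[:3,3],d
def onz(n,uv,z):
    o,d=ray(n,uv); return (o+d*((z-o[2])/d[:,2])[:,None])[:,:2]
def proj(n,P):
    p=ctrl.camera_params(n); K=np.array([[p['fx'],0,p['cx']],[0,p['fy'],p['cy']],[0,0,1]])
    T=np.linalg.inv(p['cam_to_world']); c=np.atleast_2d(P)@T[:3,:3].T+T[:3,3]; c=c*[1,-1,-1]
    return cv2.projectPoints(c,np.zeros(3),np.zeros(3),K,p['dist_coeffs'])[0][:,0]
E
python3 - <<'E'
from h import *
t=cv2.imread("pics/top0.png"); s=cv2.imread("pics/scene0.png")
a=cv2.resize(t[115:225,220:420],None,fx=4,fy=2.7,interpolation=cv2.INTER_CUBIC) if 0 else cv2.resize(t[120:220,225:425],(800,400)[:2],interpolation=cv2.INTER_CUBIC)
cv2.imwrite("pics/ct.png",a)
b=cv2.resize(s[110:260,210:410],(800,600),interpolation=cv2.INTER_CUBIC); cv2.imwrite("pics/cs.png",b)
for n,im in(("top",t),("scene",s)):
    h=cv2.cvtColor(im,cv2.COLOR_BGR2HSV); m=cv2.inRange(h,(100,120,40),(130,255,255))
    for c in cv2.findContours(m,0,1)[0]:
        if cv2.contourArea(c)<60: continue
        P=onz(n,c.reshape(-1,2),.01).astype(np.float32); r=cv2.minAreaRect(P)
        M=cv2.moments(c);print(n,(M['m10']/M['m00'],M['m01']/M['m00']),np.round(r[0],4),np.round(r[1],3),round(r[2],1))
E
```

```text
top (257.1583184257603, 142.97942754919498) [0.5768 0.21  ] [0.104 0.068] 69.4
top (395.46084337349396, 137.29317269076304) [ 0.5951 -0.2583] [0.085 0.087] 88.7
top (324.3036363636364, 134.05454545454546) [ 0.6074 -0.0175] [0.064 0.063] 89.9
```

View pics/ct.png

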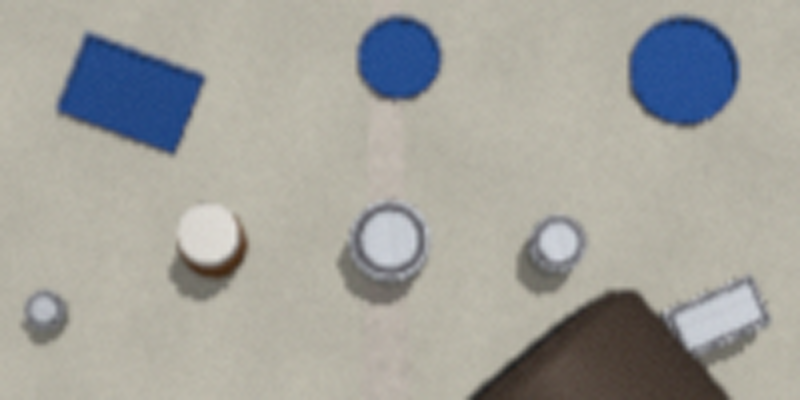

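View pics/cs.png

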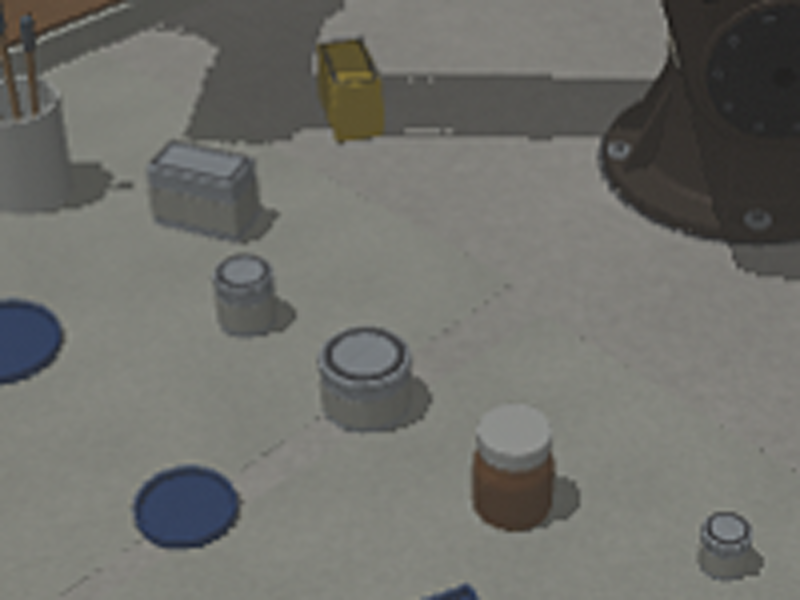

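The crops show the large tin's lid at top (322,180), the medium's at (364,181) and the small's at (236,198). Silver oblong is at (404,199) and the yellow box stands apart, so the choices hold. Next I compute world positions from both views.

```bash
python3 - <<'E'
from h import *
f=lambda l,o:[((x+.5)/4-.5+o[0],(y+.5)/4-.5+o[1]) for x,y in l]
T=f([(389,239),(557,243),(44,310),(209,234),(717,316)],(225,120))
S=f([(365,353),(245,270),(727,527),(513,428),(205,162)],(210,110))
for n,t,s,z in zip(("large","med","small","jar","obl"),T,S,(.048,.048,.034,.072,.06)):
    print(n,np.round(onz("top",[t],z)[0],4),np.round(onz("scene",[s],z)[0],4))
print(onz("top",f([(672,322),(750,281),(768,318),(692,352)],(225,120)),.06))
print(onz("scene",f([(170,143),(255,155),(243,185),(150,171)],(210,110)),.06))
print("pot/bottle",onz("top",[(447,175)],.095),onz("scene",[(215,137)],.095),onz("top",[(172,150)],.19),onz("scene",[(432,268)],.19))
s=cv2.imread("pics/scene0.png");h=cv2.cvtColor(s,cv2.COLOR_BGR2HSV); m=cv2.inRange(h,(100,90,30),(130,255,255))
for c in cv2.findContours(m,0,1)[0]:
    if cv2.contourArea(c)<60: continue
    r=cv2.minAreaRect(onz("scene",c.reshape(-1,2),.01).astype(np.float32));print(np.round(r[0],4),np.round(r[1],3),r[2])
E
```

```text
large [ 0.4455 -0.0071] [ 0.4442 -0.0087]
med [ 0.4419 -0.1442] [ 0.4406 -0.1461]
small [0.3897 0.2754] [0.3894 0.2747]
jar [0.446  0.1377] [0.4475 0.1376]
obl [ 0.38   -0.2712] [ 0.3779 -0.2691]
[[ 0.37527165 -0.23471121]
 [ 0.40846721 -0.2987651 ]
 [ 0.37828976 -0.31247993]
 [ 0.35092367 -0.25027704]]
[[ 0.38009928 -0.31283547]
 [ 0.34245864 -0.24685341]
 [ 0.37779644 -0.22072179]
 [ 0.41770751 -0.29186793]]
pot/bottle [[ 0.45102288 -0.40380599]] [[ 0.46481262 -0.3983472 ]] [[0.51212229 0.44062188]] [[0.52263928 0.44987509]]
[0.5802 0.212 ] [0.105 0.071] 69.39102172851562
[ 0.6115 -0.0132] [0.069 0.068] 65.31778717041016
[ 0.6005 -0.2568] [0.089 0.093] 85.38189697265625
```

```bash
cat >> h.py <<'E'
from scipy.spatial.transform import Rotation as Ro
def go(x,y,z,yaw=None):
    "delta_pos (mm) and rotvec (deg), tool axes, to TCP x,y,z pointing down with yaw"
    o=ctrl.get_obs(); R=Ro.from_euler('xyz',o['orientation'],degrees=True)
    d=R.inv().apply(np.array([x,y,z])-o['tool_pos'])*1000
    G=Ro.from_euler('xyz',[180,0,o['orientation'][2] if yaw is None else yaw],degrees=True)
    print(np.round(d,1),np.round((R.inv()*G).as_rotvec(degrees=True),2),'yaw',round(o['orientation'][2],1),'t',round(o['clock'],1))
E
python3 - <<'E'
from h import *
print(onz("scene",[(297,126)],.06))
go(.445,-.008,.225)
E
```

```text
[[ 0.18914685 -0.29502242]]
[-406.2  492.8    1.4] [ 0.09 -0.01 -0.  ] yaw -156.9 t 0.1
```

>>> apply_moves(
  deltas=[
    {"fingers": 87, "delta_pos": [-15, 18, 0], "angular": [0, 0, 0]},
    {"fingers": 87, "delta_pos": [-42, 51, 0], "angular": [0, 0, 0]},
    {"fingers": 87, "delta_pos": [-73, 88, 0], "angular": [0, 0, 0]},
    {"fingers": 87, "delta_pos": [-104, 126, 0], "angular": [0, 0, 0]},
    {"fingers": 87, "delta_pos": [-135, 164, 0], "angular": [0, 0, 0]},
    {"fingers": 87, "delta_pos": [-166, 202, 0], "angular": [0, 0, 0]},
    {"fingers": 87, "delta_pos": [-197, 239, 0], "angular": [0, 0, 0]},
    {"fingers": 87, "delta_pos": [-228, 277, 0], "angular": [0, 0, 0]},
    {"fingers": 87, "delta_pos": [-259, 314, 0], "angular": [0, 0, 0]},
    {"fingers": 87, "delta_pos": [-290, 352, 0], "angular": [0, 0, 0]},
  ],
)

```text
clock: 1.1
tool_pos: [0.3933, -0.1816, 0.2266]
orientation: [-180.0, 0.0, -156.9]
force: [1.2, 1.0, 0.3]
opening: 0.087
gripper_force: 0.0
```

>>> apply_moves(
  deltas=[
    {"fingers": 87, "delta_pos": [-31, 38, 0], "angular": [0, 0, 0]},
    {"fingers": 87, "delta_pos": [-62, 75, 0], "angular": [0, 0, 0]},
    {"fingers": 87, "delta_pos": [-92, 112, 20], "angular": [0, 0, 0]},
    {"fingers": 87, "delta_pos": [-110, 134, 55], "angular": [0, 0, 0]},
    {"fingers": 87, "delta_pos": [-116, 141, 85], "angular": [0, 0, 0]},
    {"fingers": 87, "delta_pos": [-116, 141, 110], "angular": [0, 0, 0]},
    {"fingers": 87, "delta_pos": [-116, 141, 125], "angular": [0, 0, 0]},
    {"fingers": 87, "delta_pos": [-116, 141, 125], "angular": [0, 0, 0]},
    {"fingers": 87, "delta_pos": [-116, 141, 125], "angular": [0, 0, 0]},
  ],
)

```text
clock: 2.0
tool_pos: [0.4449, -0.0083, 0.1018]
orientation: [-180.0, -0.0, -156.9]
force: [0.3, -0.2, 0.3]
opening: 0.0874
gripper_force: 0.0
```

```bash
python3 - <<'E'
from h import *
go(.445,-.008,.013,-157)
o=ctrl.get_obs();print(o['tool_pos'],o['orientation'],o['force'])
ims=[ctrl.snapshot(n)[:,:,::-1] for n in("scene","top")]
a=cv2.resize(ims[0][120:270,210:410],(400,300)); b=cv2.resize(ims[1][100:250,240:440],(400,300))
cv2.imwrite("pics/g1.png",np.hstack([a,b]))
E
```

```text
[-0.3  0.3 88.8] [-0.01 -0.03  0.09] yaw -156.9 t 2.0
[ 0.44487986 -0.0083498   0.10180332] [-1.79987613e+02 -3.42469688e-02 -1.56913046e+02] [ 0.26297741 -0.24677853  0.34266181]
```

View pics/g1.png

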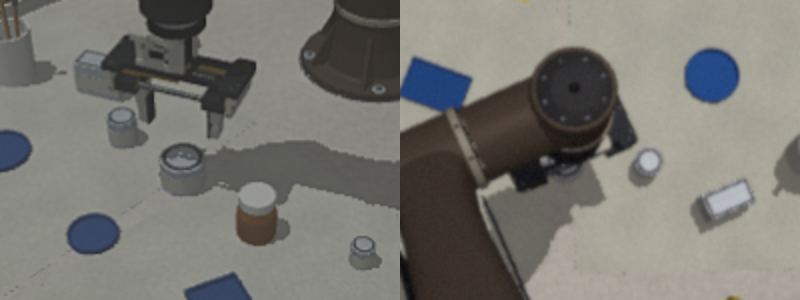

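The close look shows the open fingers at (147,108) and (215,115) in the scene crop, straddling the large tin at (183,168). I'll descend and grip.

>>> apply_moves(
  deltas=[
    {"fingers": 87, "delta_pos": [0, 0, 20], "angular": [0, 0, 0]},
    {"fingers": 87, "delta_pos": [0, 0, 45], "angular": [0, 0, 0]},
    {"fingers": 87, "delta_pos": [0, 0, 70], "angular": [0, 0, 0]},
    {"fingers": 87, "delta_pos": [0, 0, 85], "angular": [0, 0, 0]},
    {"fingers": 87, "delta_pos": [0, 0, 89], "angular": [0, 0, 0]},
    {"fingers": 50, "delta_pos": [0, 0, 89], "angular": [0, 0, 0]},
    {"fingers": 50, "delta_pos": [0, 0, 89], "angular": [0, 0, 0]},
    {"fingers": 50, "delta_pos": [0, 0, 89], "angular": [0, 0, 0]},
    {"fingers": 50, "delta_pos": [0, 0, 89], "angular": [0, 0, 0]},
    {"fingers": 50, "delta_pos": [0, 0, 89], "angular": [0, 0, 0]},
  ],
)

```text
clock: 3.1
tool_pos: [0.4456, -0.0079, 0.0136]
orientation: [-180.0, 0.1, -156.9]
force: [-2.8, 2.0, 7.4]
opening: 0.0656
gripper_force: 30.0
```

```bash
python3 - <<'E'
from h import *
go(.598,-.2575,.10)
E
```

```text
[ -42.5 -289.4  -86.4] [-0.    0.12 -0.  ] yaw -156.9 t 3.1
```

>>> apply_moves(
  deltas=[
    {"fingers": 50, "delta_pos": [0, 0, -10], "angular": [0, 0, 0]},
    {"fingers": 50, "delta_pos": [0, 0, -30], "angular": [0, 0, 0]},
    {"fingers": 50, "delta_pos": [0, 0, -55], "angular": [0, 0, 0]},
    {"fingers": 50, "delta_pos": [-2, -15, -75], "angular": [0, 0, 0]},
    {"fingers": 50, "delta_pos": [-6, -40, -87], "angular": [0, 0, 0]},
    {"fingers": 50, "delta_pos": [-11, -73, -87], "angular": [0, 0, 0]},
    {"fingers": 50, "delta_pos": [-16, -108, -87], "angular": [0, 0, 0]},
    {"fingers": 50, "delta_pos": [-21, -143, -87], "angular": [0, 0, 0]},
    {"fingers": 50, "delta_pos": [-26, -178, -87], "angular": [0, 0, 0]},
    {"fingers": 50, "delta_pos": [-31, -213, -87], "angular": [0, 0, 0]},
  ],
)

```text
clock: 4.1
tool_pos: [0.5568, -0.1934, 0.0999]
orientation: [180.0, -0.0, -156.9]
force: [0.6, 0.7, -2.6]
opening: 0.0653
gripper_force: 30.0
```

>>> apply_moves(
  deltas=[
    {"fingers": 50, "delta_pos": [-5, -32, 0], "angular": [0, 0, 0]},
    {"fingers": 50, "delta_pos": [-9, -58, 0], "angular": [0, 0, 0]},
    {"fingers": 50, "delta_pos": [-11, -72, 0], "angular": [0, 0, 0]},
    {"fingers": 50, "delta_pos": [-11, -76, 0], "angular": [0, 0, 0]},
    {"fingers": 50, "delta_pos": [-11, -76, 0], "angular": [0, 0, 0]},
    {"fingers": 50, "delta_pos": [-11, -76, 0], "angular": [0, 0, 0]},
  ],
)

```text
clock: 4.7
tool_pos: [0.5961, -0.2568, 0.0996]
orientation: [180.0, -0.0, -156.9]
force: [0.2, 0.6, -3.7]
opening: 0.0652
gripper_force: 30.0
```

```bash
python3 - <<'E'
from h import *
go(.598,-.2575,.018)
o=ctrl.get_obs();print(o['tool_pos'],o['opening'],o['force'])
ims=[ctrl.snapshot(n)[:,:,::-1] for n in("scene","top")]
a=cv2.resize(ims[0][100:250,150:350],(400,300)); b=cv2.resize(ims[1][70:220,320:520],(400,300))
cv2.imwrite("pics/g2.png",np.hstack([a,b]))
E
```

```text
[-1.6 -1.4 81.6] [ 0.04 -0.02 -0.  ] yaw -156.9 t 4.7
[ 0.59605259 -0.25683722  0.09960262] 0.06520780747090137 [ 0.17167647  0.61648492 -3.68682482]
```

View pics/g2.png

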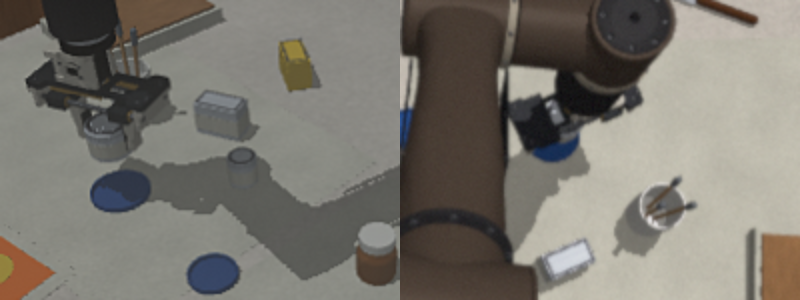

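The tin is held level at (107,138) above the large tray (120,190) in the scene crop. I'll lower, release and rise.

>>> apply_moves(
  deltas=[
    {"fingers": 50, "delta_pos": [-2, -1, 25], "angular": [0, 0, 0]},
    {"fingers": 50, "delta_pos": [-2, -1, 50], "angular": [0, 0, 0]},
    {"fingers": 50, "delta_pos": [-2, -1, 70], "angular": [0, 0, 0]},
    {"fingers": 50, "delta_pos": [-2, -1, 78], "angular": [0, 0, 0]},
    {"fingers": 50, "delta_pos": [-2, -1, 81], "angular": [0, 0, 0]},
    {"fingers": 50, "delta_pos": [-2, -1, 83], "angular": [0, 0, 0]},
    {"fingers": 50, "delta_pos": [-2, -1, 83], "angular": [0, 0, 0]},
  ],
)

```text
clock: 5.5
tool_pos: [0.5996, -0.2578, 0.0175]
orientation: [-180.0, 0.1, -156.9]
force: [-0.2, 0.3, -2.8]
opening: 0.0653
gripper_force: 30.0
```

>>> apply_moves(
  deltas=[
    {"fingers": 87, "delta_pos": [0, 0, 0], "angular": [0, 0, 0]},
    {"fingers": 87, "delta_pos": [0, 0, 0], "angular": [0, 0, 0]},
    {"fingers": 87, "delta_pos": [0, 0, 0], "angular": [0, 0, 0]},
    {"fingers": 87, "delta_pos": [0, 0, -5], "angular": [0, 0, 0]},
    {"fingers": 87, "delta_pos": [0, 0, -20], "angular": [0, 0, 0]},
    {"fingers": 87, "delta_pos": [0, 0, -45], "angular": [0, 0, 0]},
    {"fingers": 87, "delta_pos": [0, 0, -75], "angular": [0, 0, 0]},
    {"fingers": 87, "delta_pos": [0, 0, -95], "angular": [0, 0, 0]},
    {"fingers": 87, "delta_pos": [0, 0, -95], "angular": [0, 0, 0]},
  ],
)

```text
clock: 6.4
tool_pos: [0.6014, -0.2585, 0.1169]
orientation: [-179.7, 0.3, -156.9]
force: [0.7, -0.3, 0.5]
opening: 0.087
gripper_force: 0.0
```

```bash
python3 - <<'E'
from h import *
go(.441,-.145,.11,-157)
E
```

```text
[103.  167.3   5.5] [-0.25  0.33  0.12] yaw -156.9 t 6.4
```

>>> apply_moves(
  deltas=[
    {"fingers": 87, "delta_pos": [15, 25, 0], "angular": [0, 0, 0]},
    {"fingers": 87, "delta_pos": [38, 62, 0], "angular": [0, 0, 0]},
    {"fingers": 87, "delta_pos": [62, 100, 5], "angular": [0, 0, 0]},
    {"fingers": 87, "delta_pos": [84, 136, 5], "angular": [0, 0, 0]},
    {"fingers": 87, "delta_pos": [98, 159, 5], "angular": [0, 0, 0]},
    {"fingers": 87, "delta_pos": [103, 167, 5], "angular": [0, 0, 0]},
    {"fingers": 87, "delta_pos": [103, 167, 5], "angular": [0, 0, 0]},
    {"fingers": 87, "delta_pos": [103, 167, 5], "angular": [0, 0, 0]},
  ],
)

```text
clock: 7.2
tool_pos: [0.4399, -0.1447, 0.1072]
orientation: [-180.0, 0.1, -156.9]
force: [1.1, -0.6, 0.7]
opening: 0.087
gripper_force: 0.0
```

```bash
python3 - <<'E'
from h import *
go(.441,-.145,.014)
ims=[ctrl.snapshot(n)[:,:,::-1] for n in("scene","top")]
a=cv2.resize(ims[0][100:250,150:350],(400,300)); b=cv2.resize(ims[1][70:220,320:520],(400,300))
cv2.imwrite("pics/g3.png",np.hstack([a,b]))
E
```

```text
[-0.7 -0.6 93.2] [-0.04  0.08 -0.  ] yaw -156.9 t 7.2
```

View pics/g3.png

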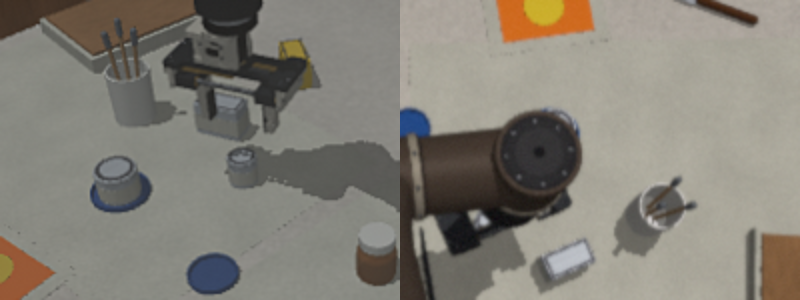

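The large tin (117,180) sits in its tray, and the fingers straddle the medium tin (242,167). I'll descend and grip.

>>> apply_moves(
  deltas=[
    {"fingers": 87, "delta_pos": [0, 0, 20], "angular": [0, 0, 0]},
    {"fingers": 87, "delta_pos": [0, 0, 45], "angular": [0, 0, 0]},
    {"fingers": 87, "delta_pos": [0, 0, 70], "angular": [0, 0, 0]},
    {"fingers": 87, "delta_pos": [0, 0, 88], "angular": [0, 0, 0]},
    {"fingers": 87, "delta_pos": [0, 0, 92], "angular": [0, 0, 0]},
    {"fingers": 30, "delta_pos": [0, 0, 92], "angular": [0, 0, 0]},
    {"fingers": 30, "delta_pos": [0, 0, 92], "angular": [0, 0, 0]},
    {"fingers": 30, "delta_pos": [0, 0, 92], "angular": [0, 0, 0]},
    {"fingers": 30, "delta_pos": [0, 0, 92], "angular": [0, 0, 0]},
    {"fingers": 30, "delta_pos": [0, 0, 92], "angular": [0, 0, 0]},
  ],
)

```text
clock: 8.3
tool_pos: [0.4392, -0.1445, 0.0152]
orientation: [-180.0, 0.1, -156.9]
force: [0.1, -0.1, 0.3]
opening: 0.0527
gripper_force: 0.0
```

```bash
python3 - <<'E'
from h import *
go(.610,-.0155,.08)
E
```

```text
[-207.8   51.7  -64.6] [-0.02  0.07 -0.  ] yaw -156.9 t 8.3
```

Fingers still closing.

>>> apply_moves(
  deltas=[
    {"fingers": 30, "delta_pos": [0, 0, 0], "angular": [0, 0, 0]},
    {"fingers": 30, "delta_pos": [0, 0, 0], "angular": [0, 0, 0]},
    {"fingers": 30, "delta_pos": [0, 0, 0], "angular": [0, 0, 0]},
  ],
)

```text
clock: 8.6
tool_pos: [0.4392, -0.1446, 0.0151]
orientation: [-180.0, 0.0, -156.9]
force: [-1.2, 0.1, 6.9]
opening: 0.0455
gripper_force: 30.0
```

>>> apply_moves(
  deltas=[
    {"fingers": 30, "delta_pos": [0, 0, -10], "angular": [0, 0, 0]},
    {"fingers": 30, "delta_pos": [0, 0, -30], "angular": [0, 0, 0]},
    {"fingers": 30, "delta_pos": [-10, 3, -55], "angular": [0, 0, 0]},
    {"fingers": 30, "delta_pos": [-35, 9, -65], "angular": [0, 0, 0]},
    {"fingers": 30, "delta_pos": [-70, 18, -65], "angular": [0, 0, 0]},
    {"fingers": 30, "delta_pos": [-105, 26, -65], "angular": [0, 0, 0]},
    {"fingers": 30, "delta_pos": [-140, 35, -65], "angular": [0, 0, 0]},
    {"fingers": 30, "delta_pos": [-172, 43, -65], "angular": [0, 0, 0]},
    {"fingers": 30, "delta_pos": [-196, 49, -65], "angular": [0, 0, 0]},
    {"fingers": 30, "delta_pos": [-207, 52, -65], "angular": [0, 0, 0]},
  ],
)

```text
clock: 9.6
tool_pos: [0.6102, -0.0142, 0.0796]
orientation: [-180.0, 0.0, -156.9]
force: [-0.4, -0.4, -1.4]
opening: 0.0457
gripper_force: 30.0
```

>>> apply_moves(
  deltas=[
    {"fingers": 30, "delta_pos": [0, 0, 0], "angular": [0, 0, 0]},
    {"fingers": 30, "delta_pos": [0, 0, 0], "angular": [0, 0, 0]},
    {"fingers": 30, "delta_pos": [0, 0, 0], "angular": [0, 0, 0]},
  ],
)

```text
clock: 9.9
tool_pos: [0.6077, -0.0162, 0.0797]
orientation: [180.0, -0.0, -157.0]
force: [0.1, 0.1, -1.0]
opening: 0.0456
gripper_force: 30.0
```

```bash
python3 - <<'E'
from h import *
go(.610,-.0155,.0185,-157)
E
```

```text
[-2.4 -0.2 61.2] [ 0.02 -0.04  0.04] yaw -157.0 t 9.9
```

>>> apply_moves(
  deltas=[
    {"fingers": 30, "delta_pos": [-2, 0, 20], "angular": [0, 0, 0]},
    {"fingers": 30, "delta_pos": [-2, 0, 42], "angular": [0, 0, 0]},
    {"fingers": 30, "delta_pos": [-2, 0, 54], "angular": [0, 0, 0]},
    {"fingers": 30, "delta_pos": [-2, 0, 59], "angular": [0, 0, 0]},
    {"fingers": 30, "delta_pos": [-2, 0, 61], "angular": [0, 0, 0]},
    {"fingers": 30, "delta_pos": [-2, 0, 61], "angular": [0, 0, 0]},
  ],
)

```text
clock: 10.5
tool_pos: [0.6109, -0.0149, 0.019]
orientation: [-180.0, 0.0, -156.9]
force: [0.0, -0.3, -1.6]
opening: 0.0455
gripper_force: 30.0
```

>>> apply_moves(
  deltas=[
    {"fingers": 87, "delta_pos": [0, 0, 0], "angular": [0, 0, 0]},
    {"fingers": 87, "delta_pos": [0, 0, 0], "angular": [0, 0, 0]},
    {"fingers": 87, "delta_pos": [0, 0, 0], "angular": [0, 0, 0]},
    {"fingers": 87, "delta_pos": [0, 0, -5], "angular": [0, 0, 0]},
    {"fingers": 87, "delta_pos": [0, 0, -20], "angular": [0, 0, 0]},
    {"fingers": 87, "delta_pos": [0, 0, -45], "angular": [0, 0, 0]},
    {"fingers": 87, "delta_pos": [0, 0, -75], "angular": [0, 0, 0]},
    {"fingers": 87, "delta_pos": [0, 0, -105], "angular": [0, 0, 0]},
    {"fingers": 87, "delta_pos": [0, 0, -115], "angular": [0, 0, 0]},
    {"fingers": 87, "delta_pos": [0, 0, -115], "angular": [0, 0, 0]},
  ],
)

```text
clock: 11.5
tool_pos: [0.6118, -0.0145, 0.1359]
orientation: [-180.0, 0.2, -156.9]
force: [-0.0, 0.2, -0.5]
opening: 0.087
gripper_force: 0.0
```

```bash
python3 - <<'E'
from h import *
# oblong tin, from the unoccluded views: lid as bright quad
im=ctrl.snapshot("top"); c=im[170:230,370:440]; cv2.imwrite("pics/o.png",cv2.hconcat([cv2.resize(c[:,:,::-1],(560,480),interpolation=cv2.INTER_CUBIC)]))
g=c.astype(int); sat=g.max(2)-g.min(2); m=((g.min(2)>185)|((sat<14)&(g.min(2)>170))).astype(np.uint8)
for k in cv2.findContours(m,0,1)[0]:
    if cv2.contourArea(k)<40: continue
    P=onz("top",k.reshape(-1,2)+[370,170],.06).astype(np.float32); r=cv2.minAreaRect(P); print(r)
go(.379,-.270,.13,-62)
print(ctrl.get_obs()['joint_pos'])
E
```

```text
((0.3797035217285156, -0.2725735306739807), (0.029596909880638123, 0.06468058377504349), 22.936254501342773)
[ 313.3 -144.1    3.6] [-7.000e-02  7.000e-02 -9.493e+01] yaw -156.9 t 11.6
[ 1.69109899e+01  1.87361782e+01 -1.48249622e+01 -1.77431127e-02
 -5.63508537e+01 -8.38340221e+01]
```

View pics/o.png

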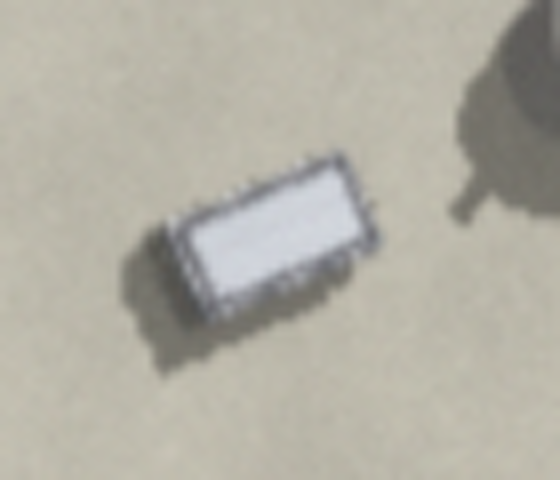

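The view shows the oblong lid with corners (165,225), (340,155), (380,240) and (205,315), long edge at about 22° in the image. So the short axis is at about +23.5° in the world, and the yaw for gripping is about -66.

>>> apply_moves(
  deltas=[
    {"fingers": 87, "delta_pos": [15, -7, 0], "angular": [0, 0, -5]},
    {"fingers": 87, "delta_pos": [45, -21, 0], "angular": [0, 0, -12]},
    {"fingers": 87, "delta_pos": [80, -37, 0], "angular": [0, 0, -19]},
    {"fingers": 87, "delta_pos": [115, -53, 0], "angular": [0, 0, -26]},
    {"fingers": 87, "delta_pos": [150, -69, 0], "angular": [0, 0, -33]},
    {"fingers": 87, "delta_pos": [185, -85, 0], "angular": [0, 0, -40]},
    {"fingers": 87, "delta_pos": [220, -101, 0], "angular": [0, 0, -47]},
    {"fingers": 87, "delta_pos": [250, -115, 0], "angular": [0, 0, -54]},
    {"fingers": 87, "delta_pos": [275, -126, 0], "angular": [0, 0, -61]},
    {"fingers": 87, "delta_pos": [295, -136, 0], "angular": [0, 0, -68]},
  ],
)

```text
clock: 12.55
tool_pos: [0.3902, -0.2562, 0.1321]
orientation: [179.8, 0.1, -88.7]
force: [1.0, -0.7, -0.3]
opening: 0.0869
gripper_force: 0.0
```

```bash
python3 - <<'E'
from h import *
go(.379,-.271,.11,-66)
E
```

```text
[14.6 11.5 22.1] [  0.14   0.08 -22.69] yaw -88.7 t 12.6
```

>>> apply_moves(
  deltas=[
    {"fingers": 87, "delta_pos": [8, 6, 5], "angular": [0, 0, -8]},
    {"fingers": 87, "delta_pos": [14, 11, 15], "angular": [0, 0, -16]},
    {"fingers": 87, "delta_pos": [15, 12, 22], "angular": [0, 0, -22.7]},
    {"fingers": 87, "delta_pos": [15, 12, 22], "angular": [0, 0, -22.7]},
    {"fingers": 87, "delta_pos": [15, 12, 22], "angular": [0, 0, -22.7]},
    {"fingers": 87, "delta_pos": [15, 12, 22], "angular": [0, 0, -22.7]},
  ],
)

```text
clock: 13.15
tool_pos: [0.3809, -0.2706, 0.1114]
orientation: [180.0, 0.0, -66.4]
force: [0.2, -0.1, 1.0]
opening: 0.0868
gripper_force: 0.0
```

```bash
python3 - <<'E'
from h import *
go(.379,-.271,.021,-66)
E
```

```text
[-0.4  1.9 90.4] [ 0.02  0.01 -0.36] yaw -66.4 t 13.2
```

>>> apply_moves(
  deltas=[
    {"fingers": 87, "delta_pos": [0, 1, 20], "angular": [0, 0, 0]},
    {"fingers": 87, "delta_pos": [0, 1, 45], "angular": [0, 0, 0]},
    {"fingers": 87, "delta_pos": [0, 1, 70], "angular": [0, 0, 0]},
    {"fingers": 87, "delta_pos": [0, 1, 86], "angular": [0, 0, 0]},
    {"fingers": 87, "delta_pos": [0, 1, 90], "angular": [0, 0, 0]},
    {"fingers": 30, "delta_pos": [0, 1, 90], "angular": [0, 0, 0]},
    {"fingers": 30, "delta_pos": [0, 1, 90], "angular": [0, 0, 0]},
    {"fingers": 30, "delta_pos": [0, 1, 90], "angular": [0, 0, 0]},
    {"fingers": 30, "delta_pos": [0, 1, 90], "angular": [0, 0, 0]},
    {"fingers": 30, "delta_pos": [0, 1, 90], "angular": [0, 0, 0]},
  ],
)

```text
clock: 14.15
tool_pos: [0.3803, -0.2712, 0.0221]
orientation: [-179.9, -0.0, -66.2]
force: [0.2, 0.2, 0.6]
opening: 0.0527
gripper_force: 0.0
```

>>> apply_moves(
  deltas=[
    {"fingers": 30, "delta_pos": [0, 0, 0], "angular": [0, 0, 0]},
    {"fingers": 30, "delta_pos": [0, 0, 0], "angular": [0, 0, 0]},
    {"fingers": 30, "delta_pos": [0, 0, 0], "angular": [0, 0, 0]},
    {"fingers": 30, "delta_pos": [0, 0, 0], "angular": [0, 0, 0]},
  ],
)

```text
clock: 14.55
tool_pos: [0.3805, -0.2713, 0.0219]
orientation: [-180.0, -0.0, -66.2]
force: [0.0, 1.9, 6.2]
opening: 0.0438
gripper_force: 30.0
```

```bash
python3 - <<'E'
from h import *
print(ctrl.get_obs()['tool_pos'])
go(.5785,.211,.14,-110.6)
E
```

```text
[ 0.38046903 -0.27126582  0.02194344]
[-361.3 -375.8 -118. ] [-5.000e-02 -2.000e-02  4.439e+01] yaw -66.2 t 14.6
```

>>> apply_moves(
  deltas=[
    {"fingers": 30, "delta_pos": [0, 0, -10], "angular": [0, 0, 0]},
    {"fingers": 30, "delta_pos": [0, 0, -30], "angular": [0, 0, 0]},
    {"fingers": 30, "delta_pos": [0, 0, -60], "angular": [0, 0, 0]},
    {"fingers": 30, "delta_pos": [-5, -5, -90], "angular": [0, 0, 0]},
    {"fingers": 30, "delta_pos": [-18, -19, -112], "angular": [0, 0, 2]},
    {"fingers": 30, "delta_pos": [-38, -39, -118], "angular": [0, 0, 4]},
    {"fingers": 30, "delta_pos": [-61, -63, -118], "angular": [0, 0, 7]},
    {"fingers": 30, "delta_pos": [-86, -89, -118], "angular": [0, 0, 10]},
    {"fingers": 30, "delta_pos": [-111, -115, -118], "angular": [0, 0, 13]},
    {"fingers": 30, "delta_pos": [-136, -141, -118], "angular": [0, 0, 16]},
  ],
)

```text
clock: 15.55
tool_pos: [0.4538, -0.0886, 0.1399]
orientation: [180.0, 0.0, -82.4]
force: [0.7, -0.2, -2.4]
opening: 0.0441
gripper_force: 30.0
```

```bash
python3 - <<'E'
from h import *
go(.5785,.211,.14,-110.6)
print(ctrl.get_obs()['opening'])
E
```

```text
[-2.804e+02 -1.634e+02 -2.000e-01] [ 0.03  0.   28.23] yaw -82.4 t 15.6
0.04414216667234871
```

>>> apply_moves(
  deltas=[
    {"fingers": 30, "delta_pos": [-30, -17, 0], "angular": [0, 0, 3]},
    {"fingers": 30, "delta_pos": [-63, -37, 0], "angular": [0, 0, 6]},
    {"fingers": 30, "delta_pos": [-98, -57, 0], "angular": [0, 0, 9]},
    {"fingers": 30, "delta_pos": [-133, -77, 0], "angular": [0, 0, 13]},
    {"fingers": 30, "delta_pos": [-168, -98, 0], "angular": [0, 0, 17]},
    {"fingers": 30, "delta_pos": [-203, -118, 0], "angular": [0, 0, 21]},
    {"fingers": 30, "delta_pos": [-236, -137, 0], "angular": [0, 0, 24]},
    {"fingers": 30, "delta_pos": [-262, -153, 0], "angular": [0, 0, 27]},
    {"fingers": 30, "delta_pos": [-276, -161, 0], "angular": [0, 0, 28]},
    {"fingers": 30, "delta_pos": [-280, -163, 0], "angular": [0, 0, 28]},
  ],
)

```text
clock: 16.55
tool_pos: [0.5777, 0.2109, 0.139]
orientation: [179.9, -0.1, -110.2]
force: [-0.4, -0.4, -2.1]
opening: 0.0435
gripper_force: 30.0
```

>>> apply_moves(
  deltas=[
    {"fingers": 30, "delta_pos": [0, 0, 20], "angular": [0, 0, 0]},
    {"fingers": 30, "delta_pos": [0, 0, 45], "angular": [0, 0, 0]},
    {"fingers": 30, "delta_pos": [0, 0, 60], "angular": [0, 0, 0]},
    {"fingers": 30, "delta_pos": [0, 0, 60], "angular": [0, 0, 0]},
    {"fingers": 30, "delta_pos": [0, 0, 60], "angular": [0, 0, 0]},
  ],
)

```text
clock: 17.05
tool_pos: [0.5776, 0.209, 0.08]
orientation: [180.0, -0.0, -110.2]
force: [-0.2, 0.2, -2.5]
opening: 0.0441
gripper_force: 30.0
```

```bash
python3 - <<'E'
from h import *
go(.5785,.211,.026,-110.6)
ims=[ctrl.snapshot(n)[:,:,::-1] for n in("scene","top")]
a=cv2.resize(ims[0][170:320,220:420],(400,300)); b=cv2.resize(ims[1][80:230,170:370],(400,300))
cv2.imwrite("pics/g4.png",np.hstack([a,b]))
E
```

```text
[-2.3 -0.2 54. ] [ 0.01 -0.04  0.38] yaw -110.2 t 17.1
```

View pics/g4.png

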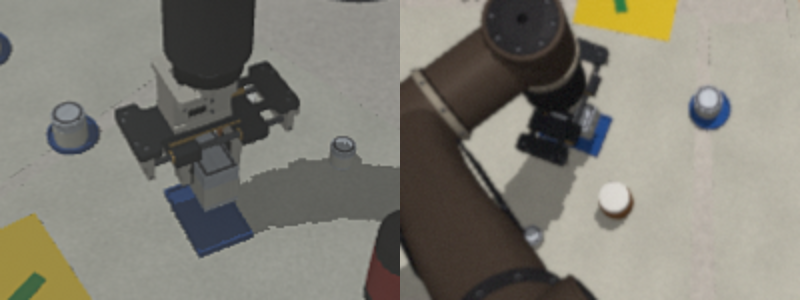

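The oblong tin (215,180) is held above its tray (208,220), aligned with it. The medium tin sits in its tray. I'll lower and release.

>>> apply_moves(
  deltas=[
    {"fingers": 30, "delta_pos": [-2, 0, 18], "angular": [0, 0, 0]},
    {"fingers": 30, "delta_pos": [-2, 0, 36], "angular": [0, 0, 0]},
    {"fingers": 30, "delta_pos": [-2, 0, 47], "angular": [0, 0, 0]},
    {"fingers": 30, "delta_pos": [-2, 0, 52], "angular": [0, 0, 0]},
    {"fingers": 30, "delta_pos": [-2, 0, 54], "angular": [0, 0, 0]},
    {"fingers": 30, "delta_pos": [-2, 0, 54], "angular": [0, 0, 0]},
  ],
)

```text
clock: 17.75
tool_pos: [0.5788, 0.2117, 0.026]
orientation: [-180.0, 0.0, -110.2]
force: [0.2, -0.8, -1.5]
opening: 0.0434
gripper_force: 30.0
```

>>> apply_moves(
  deltas=[
    {"fingers": 87, "delta_pos": [0, 0, 0], "angular": [0, 0, 0]},
    {"fingers": 87, "delta_pos": [0, 0, 0], "angular": [0, 0, 0]},
    {"fingers": 87, "delta_pos": [0, 0, 0], "angular": [0, 0, 0]},
    {"fingers": 87, "delta_pos": [0, 0, -5], "angular": [0, 0, 0]},
    {"fingers": 87, "delta_pos": [0, 0, -20], "angular": [0, 0, 0]},
    {"fingers": 87, "delta_pos": [0, 0, -45], "angular": [0, 0, 0]},
    {"fingers": 87, "delta_pos": [0, 0, -75], "angular": [0, 0, 0]},
    {"fingers": 87, "delta_pos": [0, 0, -95], "angular": [0, 0, 0]},
    {"fingers": 87, "delta_pos": [0, 0, -95], "angular": [0, 0, 0]},
  ],
)

```text
clock: 18.65
tool_pos: [0.5803, 0.2126, 0.1247]
orientation: [-179.8, 0.3, -110.2]
force: [0.4, -0.1, -0.1]
opening: 0.0871
gripper_force: 0.0
```

```bash
python3 - <<'E'
from h import *
go(.3895,.275,.11,-110)
E
```

```text
[  7.3 200.7  13.8] [-0.23  0.28 -0.19] yaw -110.2 t 18.6
```

>>> apply_moves(
  deltas=[
    {"fingers": 87, "delta_pos": [1, 20, 0], "angular": [0, 0, 0]},
    {"fingers": 87, "delta_pos": [2, 55, 0], "angular": [0, 0, 0]},
    {"fingers": 87, "delta_pos": [4, 95, 0], "angular": [0, 0, 0]},
    {"fingers": 87, "delta_pos": [5, 135, 0], "angular": [0, 0, 0]},
    {"fingers": 87, "delta_pos": [6, 170, 6], "angular": [0, 0, 0]},
    {"fingers": 87, "delta_pos": [7, 192, 12], "angular": [0, 0, 0]},
    {"fingers": 87, "delta_pos": [7, 201, 14], "angular": [0, 0, 0]},
    {"fingers": 60, "delta_pos": [7, 201, 14], "angular": [0, 0, 0]},
    {"fingers": 60, "delta_pos": [7, 201, 14], "angular": [0, 0, 0]},
  ],
)

```text
clock: 19.55
tool_pos: [0.388, 0.2747, 0.1068]
orientation: [-180.0, 0.0, -110.2]
force: [-0.2, -1.2, -0.4]
opening: 0.0762
gripper_force: 0.0
```

```bash
python3 - <<'E'
from h import *
go(.3895,.275,.005,-110)
ims=[ctrl.snapshot(n)[:,:,::-1] for n in("scene","top")]
a=cv2.resize(ims[0][150:300,270:470],(400,300)); b=cv2.resize(ims[1][80:230,170:370],(400,300))
cv2.imwrite("pics/g5.png",np.hstack([a,b]))
E
```

```text
[ -0.8  -1.3 101.8] [-0.02  0.02 -0.19] yaw -110.2 t 19.6
```

View pics/g5.png

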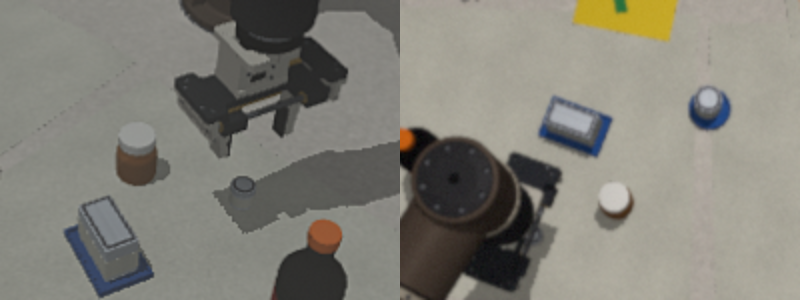

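The oblong tin lies flat in its tray (108,245), and the fingers straddle the small tin (243,187). I'll descend and grip.

>>> apply_moves(
  deltas=[
    {"fingers": 60, "delta_pos": [0, -1, 20], "angular": [0, 0, 0]},
    {"fingers": 60, "delta_pos": [0, -1, 45], "angular": [0, 0, 0]},
    {"fingers": 60, "delta_pos": [0, -1, 70], "angular": [0, 0, 0]},
    {"fingers": 60, "delta_pos": [0, -1, 92], "angular": [0, 0, 0]},
    {"fingers": 60, "delta_pos": [0, -1, 100], "angular": [0, 0, 0]},
    {"fingers": 20, "delta_pos": [0, -1, 100], "angular": [0, 0, 0]},
    {"fingers": 20, "delta_pos": [0, -1, 100], "angular": [0, 0, 0]},
    {"fingers": 20, "delta_pos": [0, -1, 100], "angular": [0, 0, 0]},
    {"fingers": 20, "delta_pos": [0, -1, 100], "angular": [0, 0, 0]},
    {"fingers": 20, "delta_pos": [0, -1, 100], "angular": [0, 0, 0]},
  ],
)

```text
clock: 20.65
tool_pos: [0.3888, 0.2747, 0.0075]
orientation: [-180.0, 0.1, -110.2]
force: [-0.4, -0.3, 5.2]
opening: 0.0315
gripper_force: 30.0
```

>>> apply_moves(
  deltas=[
    {"fingers": 20, "delta_pos": [0, 0, 0], "angular": [0, 0, 0]},
    {"fingers": 20, "delta_pos": [0, 0, 0], "angular": [0, 0, 0]},
  ],
)

```text
clock: 20.85
tool_pos: [0.3888, 0.2747, 0.0075]
orientation: [-180.0, 0.1, -110.2]
force: [-1.0, -0.9, 7.9]
opening: 0.0313
gripper_force: 30.0
```

```bash
python3 - <<'E'
from h import *
t=ctrl.get_obs();print(t['tool_pos'])
ims={n:ctrl.snapshot(n) for n in("scene","top")}
a=ims["scene"][150:230,180:240,::-1]; b=ims["top"][105:175,360:430,::-1]
cv2.imwrite("pics/L.png",np.hstack([cv2.resize(a,(390,520),interpolation=cv2.INTER_CUBIC),cv2.resize(b,(400,520)[:1]+(520,),interpolation=cv2.INTER_CUBIC)]))
go(.598,-.2575,.15)
E
```

```text
[0.38876329 0.2746741  0.00746653]
[ 427.  -380.2 -143. ] [-0.03  0.09 -0.  ] yaw -110.2 t 20.9
```

View pics/L.png

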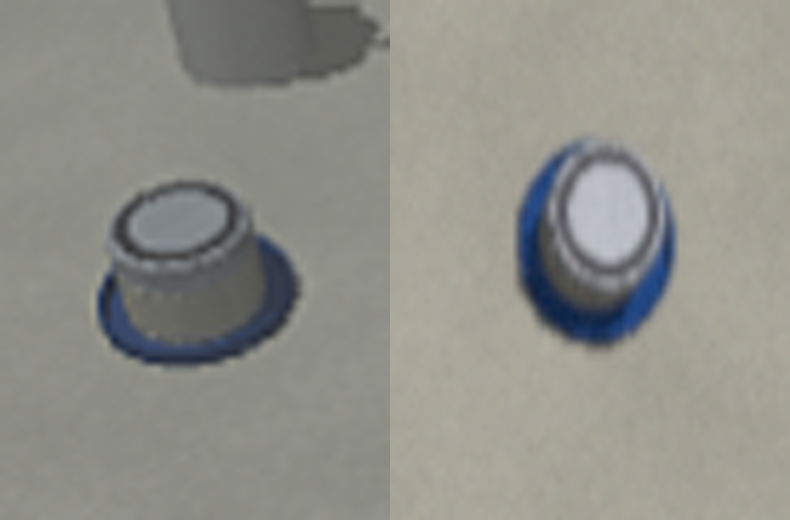

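The large tin is flat in its tray, lid centre at scene px (207.0,183.6) and top px (397.6,133.0).

```bash
python3 - <<'E'
from h import *
print(onz("scene",[(207.0,183.6)],.051),onz("top",[(397.6,133.0)],.051))
go(.598,-.2575,.15)
E
```

```text
[[ 0.59875529 -0.25906471]] [[ 0.59956515 -0.25812179]]
[ 427.  -380.2 -143. ] [-0.03  0.09 -0.  ] yaw -110.2 t 20.9
```

>>> apply_moves(
  deltas=[
    {"fingers": 20, "delta_pos": [0, 0, -10], "angular": [0, 0, 0]},
    {"fingers": 20, "delta_pos": [0, 0, -35], "angular": [0, 0, 0]},
    {"fingers": 20, "delta_pos": [0, 0, -70], "angular": [0, 0, 0]},
    {"fingers": 20, "delta_pos": [4, -4, -105], "angular": [0, 0, 0]},
    {"fingers": 20, "delta_pos": [16, -14, -132], "angular": [0, 0, 0]},
    {"fingers": 20, "delta_pos": [36, -32, -143], "angular": [0, 0, 0]},
    {"fingers": 20, "delta_pos": [63, -56, -143], "angular": [0, 0, 0]},
    {"fingers": 20, "delta_pos": [91, -81, -143], "angular": [0, 0, 0]},
    {"fingers": 20, "delta_pos": [119, -106, -143], "angular": [0, 0, 0]},
    {"fingers": 20, "delta_pos": [147, -131, -143], "angular": [0, 0, 0]},
  ],
)

```text
clock: 21.95
tool_pos: [0.4605, 0.0895, 0.1505]
orientation: [-180.0, 0.0, -110.2]
force: [1.8, 0.3, -0.4]
opening: 0.0312
gripper_force: 30.0
```

>>> apply_moves(
  deltas=[
    {"fingers": 20, "delta_pos": [28, -25, 0], "angular": [0, 0, 0]},
    {"fingers": 20, "delta_pos": [56, -50, 0], "angular": [0, 0, 0]},
    {"fingers": 20, "delta_pos": [84, -75, 0], "angular": [0, 0, 0]},
    {"fingers": 20, "delta_pos": [112, -100, 0], "angular": [0, 0, 0]},
    {"fingers": 20, "delta_pos": [140, -125, 0], "angular": [0, 0, 0]},
    {"fingers": 20, "delta_pos": [168, -150, 0], "angular": [0, 0, 0]},
    {"fingers": 20, "delta_pos": [196, -175, 0], "angular": [0, 0, 0]},
    {"fingers": 20, "delta_pos": [224, -200, 0], "angular": [0, 0, 0]},
    {"fingers": 20, "delta_pos": [250, -222, 0], "angular": [0, 0, 0]},
    {"fingers": 20, "delta_pos": [268, -239, 0], "angular": [0, 0, 0]},
  ],
)

```text
clock: 22.95
tool_pos: [0.5921, -0.2453, 0.15]
orientation: [180.0, -0.0, -110.3]
force: [0.5, 0.3, -0.0]
opening: 0.0312
gripper_force: 30.0
```

>>> apply_moves(
  deltas=[
    {"fingers": 20, "delta_pos": [8, -7, 0], "angular": [0, 0, 0]},
    {"fingers": 20, "delta_pos": [11, -10, 0], "angular": [0, 0, 0]},
    {"fingers": 20, "delta_pos": [11, -10, 0], "angular": [0, 0, 0]},
    {"fingers": 20, "delta_pos": [11, -10, 0], "angular": [0, 0, 0]},
    {"fingers": 20, "delta_pos": [11, -10, 0], "angular": [0, 0, 0]},
  ],
)

```text
clock: 23.45
tool_pos: [0.5975, -0.256, 0.1499]
orientation: [-180.0, 0.0, -110.2]
force: [-0.1, 0.1, -1.0]
opening: 0.0315
gripper_force: 30.0
```

```bash
python3 - <<'E'
from h import *
go(.599,-.2583,.085)
E
```

```text
[ 1.6 -2.1 64.9] [-0.01  0.01 -0.  ] yaw -110.2 t 23.4
```

>>> apply_moves(
  deltas=[
    {"fingers": 20, "delta_pos": [2, -2, 20], "angular": [0, 0, 0]},
    {"fingers": 20, "delta_pos": [2, -2, 42], "angular": [0, 0, 0]},
    {"fingers": 20, "delta_pos": [2, -2, 60], "angular": [0, 0, 0]},
    {"fingers": 20, "delta_pos": [2, -2, 65], "angular": [0, 0, 0]},
    {"fingers": 20, "delta_pos": [2, -2, 65], "angular": [0, 0, 0]},
    {"fingers": 20, "delta_pos": [2, -2, 65], "angular": [0, 0, 0]},
  ],
)

```text
clock: 24.05
tool_pos: [0.5995, -0.2595, 0.0856]
orientation: [-179.9, -0.0, -110.2]
force: [0.8, -1.0, 0.8]
opening: 0.0316
gripper_force: 30.0
```

```bash
python3 - <<'E'
from h import *
go(.599,-.2583,.059)
ims={n:ctrl.snapshot(n) for n in("scene","top")}
a=ims["scene"][130:220,160:250,::-1]; b=ims["top"][90:180,350:440,::-1]
cv2.imwrite("pics/P.png",np.hstack([cv2.resize(k,(400,400),interpolation=cv2.INTER_CUBIC) for k in(a,b)]))
E
```

```text
[-0.9  0.9 26.6] [-0.07 -0.    0.  ] yaw -110.2 t 24.1
```

View pics/P.png

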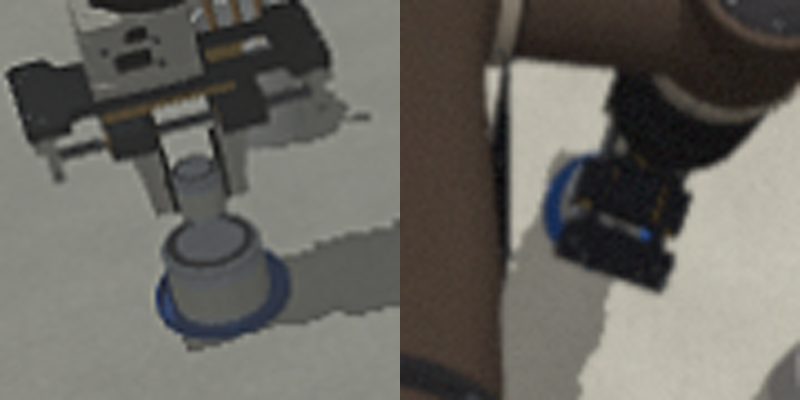

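The small tin (203,190) hangs upright over the lid centre (210,240). I'll lower and release.

>>> apply_moves(
  deltas=[
    {"fingers": 20, "delta_pos": [-1, 1, 10], "angular": [0, 0, 0]},
    {"fingers": 20, "delta_pos": [-1, 1, 18], "angular": [0, 0, 0]},
    {"fingers": 20, "delta_pos": [-1, 1, 23], "angular": [0, 0, 0]},
    {"fingers": 20, "delta_pos": [-1, 1, 25.5], "angular": [0, 0, 0]},
    {"fingers": 20, "delta_pos": [-1, 1, 26.5], "angular": [0, 0, 0]},
    {"fingers": 20, "delta_pos": [-1, 1, 26.5], "angular": [0, 0, 0]},
    {"fingers": 20, "delta_pos": [-1, 1, 26.5], "angular": [0, 0, 0]},
  ],
)

```text
clock: 24.85
tool_pos: [0.5977, -0.2583, 0.0586]
orientation: [179.9, -0.0, -110.2]
force: [-2.8, 2.2, 6.3]
opening: 0.0314
gripper_force: 30.0
```

>>> apply_moves(
  deltas=[
    {"fingers": 60, "delta_pos": [0, 0, 0], "angular": [0, 0, 0]},
    {"fingers": 60, "delta_pos": [0, 0, 0], "angular": [0, 0, 0]},
    {"fingers": 60, "delta_pos": [0, 0, 0], "angular": [0, 0, 0]},
    {"fingers": 60, "delta_pos": [0, 0, 0], "angular": [0, 0, 0]},
    {"fingers": 60, "delta_pos": [0, 0, -10], "angular": [0, 0, 0]},
    {"fingers": 60, "delta_pos": [0, 0, -30], "angular": [0, 0, 0]},
    {"fingers": 60, "delta_pos": [0, 0, -60], "angular": [0, 0, 0]},
    {"fingers": 60, "delta_pos": [0, 0, -95], "angular": [0, 0, 0]},
    {"fingers": 60, "delta_pos": [0, 0, -130], "angular": [0, 0, 0]},
    {"fingers": 60, "delta_pos": [0, 0, -150], "angular": [0, 0, 0]},
  ],
)

```text
clock: 25.85
tool_pos: [0.5993, -0.2588, 0.2124]
orientation: [-179.7, 0.0, -110.2]
force: [0.6, 0.2, 0.1]
opening: 0.06
gripper_force: 0.0
```

>>> apply_moves(
  deltas=[
    {"fingers": 60, "delta_pos": [-30, 80, 0], "angular": [0, 0, 0]},
    {"fingers": 60, "delta_pos": [-60, 120, 0], "angular": [0, 0, 0]},
    {"fingers": 60, "delta_pos": [-90, 150, 0], "angular": [0, 0, 0]},
    {"fingers": 60, "delta_pos": [-120, 150, 0], "angular": [0, 0, 0]},
    {"fingers": 60, "delta_pos": [-150, 150, 0], "angular": [0, 0, 0]},
    {"fingers": 60, "delta_pos": [-180, 150, 0], "angular": [0, 0, 0]},
    {"fingers": 60, "delta_pos": [-180, 150, 0], "angular": [0, 0, 0]},
    {"fingers": 60, "delta_pos": [-180, 150, 0], "angular": [0, 0, 0]},
  ],
)

```text
clock: 26.65
tool_pos: [0.5198, -0.037, 0.2086]
orientation: [-180.0, 0.0, -110.1]
force: [-1.1, -1.2, -0.4]
opening: 0.0602
gripper_force: 0.0
```

```bash
python3 - <<'E'
from h import *
ims={n:ctrl.snapshot(n) for n in("scene","top")}
a=ims["scene"][130:330,170:450,::-1]; b=ims["top"][90:220,150:470,::-1]
cv2.imwrite("pics/F.png",np.vstack([cv2.resize(a,(420,300)),cv2.copyMakeBorder(cv2.resize(b,(420,171)),0,0,0,0,0)]) if 0 else np.vstack([cv2.resize(a,(480,343)),cv2.resize(b,(480,195))]))
E
```

```text
(no output)
```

View pics/F.png

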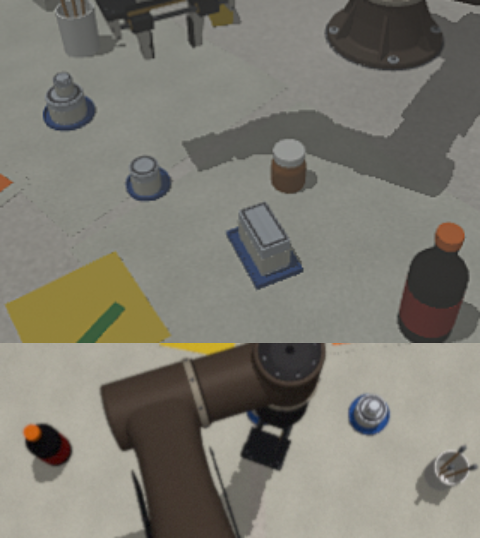

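The small tin (63,85) stands in the middle of the large tin's lid. The medium tin (145,175) and the oblong tin (265,240) are in their trays, and the jar, bottle and pot are unmoved. The gripper is clear, so I'm handing in.

```bash
python3 -c "
from plant import ctrl
print(ctrl.close_job())"
```

```text
the job is handed in; nothing more can be done
None
```

The job is handed in at about 27 s: the large, medium and oblong tins are each in their trays, the small tin stands on the middle of the large tin's lid, and the jar, bottle and pot were left untouched.

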